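# Slide the plate home under the drill bridge

### The job

Push the aluminium plate along the bench with the fingertips, leading end first, in under the low blue drill bridge until it lies fully home: side against the line of the steel fence and leading end against the yellow stop. Keep it flat on the bench all the way, never pinched, lifted or tipped, leave everything else where it stands, and finish with the robot clear.

Things in the scene. Friction and masses are not known exactly. Their poses are not given: they have to be found in the camera images.
- plate: The loose work: flat bare aluminium plate, 110 mm (its x) x 160 mm (its y) x 12 mm thick, 0.4 to 0.7 kg, flat on the bench, a scribed cross on top. Origin: centre of its underside, z up. Its +y end leads, roughly facing the bridge. It starts askew (up to 0.2 rad), 17 to 45 mm to the jig's -x side of its lane, 170 to 230 mm in front of home.
- jig: Drill jig fixed to the bench; origin on the bench under the middle of the bridge, z up, plate slides in along +y. Blue bridge: y -30 to +30 mm, 204 mm wide, top 30 mm high; passage 16 mm high from x -63 to +56 mm (4 mm headroom). Plate home: its origin at the jig's origin, axes along the jig's; 50 mm of it still sticks out on both sides of the bridge.
- jig_fence (a point): Middle of the upper edge of the steel fence's guiding face. The fence is a straight fixed bar, 18 mm high, 20 mm thick; its guiding face is at jig x = +55 mm and looks to -x, from jig y = -300 to -30 mm, leading to the bridge. The bench on its -x side is clear.
- jig_stop (a point): Middle of the upper edge of the yellow stop's face. The stop is a fixed bar beyond the bridge, 120 mm along jig x, 22 mm thick, 22 mm high; its face towards the bridge is at jig y = +80 mm.
- jig_bush (a point): Top of the steel drill bush on the middle of the bridge: 32 mm across, 46 mm above the bench.
- spindle: Bystander, loose: turned pale wood leg blank with grooves, standing, 52 mm across, 130 mm high; origin at the centre of its underside. Leave it alone.
- centre: Bystander, loose: steel lathe centre, point up, 34 mm across, 50 mm high; origin at the centre of its underside. Leave it alone.
- pull: Bystander, loose: dark turned drawer knob, 36 mm across, 43 mm high; origin at the centre of its underside. Leave it alone.
- offcut: Bystander, loose: brown wood block 70 x 90 x 28 mm; origin at the centre of its underside. Leave it alone.
- wrench: Bystander, loose: steel wrench lying flat, about 180 mm long; origin about its middle. Leave it alone.
- mallet: Bystander, loose: wooden mallet lying, square head 70 x 100 x 68 mm, handle 200 mm; origin under the middle of its head, handle along its -x. Leave it alone.
- oil: Bystander, loose: white bottle with black cap, 50 mm across, 120 mm high; origin at the centre of its underside. Leave it alone.
Things that resemble listed ones, but are neither listed nor needed, are in the scene too. Several things look just like the plate: the one meant starts farthest to the robot's left.

How it is judged:
By the outcome, as a careful person would: the job done as asked, in the order asked, and still so for the second after the job is handed in, with the robot touching nothing.
It also fails if it takes over 51 s, if anything falls off the work surface, if the arm or the gripper's body presses on something with over 40 N, if the wrist force passes 120 N, or if a joint passes its speed limit or range.

### The arm

A 7-joint arm with a two-finger parallel gripper is mounted at the origin on the work surface. World frame = base frame: x ahead of the robot, y to its left, z up, the work surface at z = 0. Lengths are in mm, angles in rad, forces in N, time in s.
With the tool pointing down it reaches from about 400 to 900 mm from the base axis. Payload 5.6 kg.
Tool frame: the origin (TCP) lies midway between the tips of the shut fingers; the grasp point (between the pads) lies 19 mm behind it; x points along the fingers, y is the direction in which the jaws open and shut, and the axes are right-handed (so a half turn about x gives the same grasp; the last joint's range is limited). The gripper opens to 92 mm and grips with 3 to 60 N. Pads are 20 mm wide; open, the fingers measure 128 mm over their backs; the gripper's body (75 mm by 189 mm) begins 69 mm behind the grasp point.
Start: joints at [1.29, 0.468, -0.012, 1.603, 0.006, 1.071, -0.056], TCP at [153.074, -631.726, 214.592] pointing down, gripper open.
Joint ranges: [-2.53, 2.53], [-0.31, 2.02], [-1.57, 1.55], [0.28, 2.44], [-1.29, 4.43], [0.15, 1.84], [-2.92, 2.92]. Speed limits (rad/s): [2.57, 2.57, 3.14, 3.14, 3.14, 3.14, 3.14].

### API

Orientations are given as a rotation vector (axis times angle).
In Python, from cell import robot, grip, kin, viewer gives the robot as it stands. Calls block until the motion is done:
- robot.movep(position, orientation): joint-space move of the TCP to a pose.
- robot.servo_line(position, feed=150, rotation=None): straight line of the TCP; rotation=None keeps the orientation; feed is the mean speed in mm/s.
- robot.goto_joints(angles): joint-space move.
- grip(opening, newtons=None): opening from 0.0 (shut) to 1.0 (fully open); newtons is the grip in N (None keeps the last); returns when the fingers have stopped.
- robot.hold(seconds).
- kin.ik(position, orientation): joint angles nearest the present ones, or None.
- robot.observe(): the state.
- viewer.read_camera(name): name is "scene" or "top" or "wrist"; returns the picture (420x560x3 uint8, red, green, blue); there is no depth.
- viewer.camera_info(name): a dict with "camera_matrix" (3x3 intrinsics, pixels), "R" (3x3) and "t" (3): a world point X has camera coordinates R X + t. Camera axes: x right, y down, z forward; pixel columns grow to the right and rows downward; lengths in mm; the calibration is good to about 2 mm. The wrist camera is an equidistant fisheye: a pixel r from the principal point sees the ray r / f radians off the axis. A picture is of the moment at which its call begins: read the wrist's pose just before it. camera_info takes no time and is no camera call; for the wrist camera it gives the pose at the moment of the call.
A pose or a line that the arm cannot do raises robot.IKError and nothing moves.
- robot.job_done(): hands the job in, once; it reports no verdict.
Trained networks look in the newest picture that a camera, given by its name, has taken for a name from the list of things; names that differ only in an ending like _2 or _b are one class to them, and where a whole thing is asked for, a point or a joint stands for the part that bears it (a point fixed in the world has none). Each returns a list of dicts, best first, with "confidence" (0 to 1); they miss things now and then, are a little off and sometimes report something else, mostly with a low value. They report only what shows in the picture. A call takes as long as a camera call. They do not tell look-alikes from the thing itself.
- viewer.silhouettes(name, camera): "mask" (420x560 bool, what is visible of it).
- viewer.pinpoint(name, camera): "at" ([x, y, z] in mm, in the coordinates of the camera as it stood for that picture, good to about 4 mm: a listed point, or the origin of a listed thing).
The state is a dict: "t": time; "joints": joint angles; "joint_velocities": joint speeds; "joint_torque": joint torques, N m; "tcp_pos": TCP position; "tcp_rot": TCP orientation; "contact_force": force on the tool from outside, world axes, zero at the start; "wrist_torque": the same for the moment, N m; "grip_width": opening from 0.0 (shut) to 1.0 (fully open).
Only numpy, scipy, OpenCV 4.12 (cv2) and the standard library are available. Lean on these libraries where they do the work, as an engineer would, in place of code of your own. Each camera call takes 0.05 s, during which the arm holds its last target.

## Working session

There is one attempt and no reset: what is moved stays moved. The work goes in short steps, each a Python script; the robot and the scene stay as the last script left them, time stands still between calls to the robot, and variables do not carry over. Pictures are saved under pics/ and viewed, and the job is handed in when it is done.

```bash
ls; mkdir -p pics; python3 - <<'E'
from cell import robot, grip, kin, viewer
import cv2, numpy as np
for n in ("scene","top","wrist"):
    im=viewer.read_camera(n); cv2.imwrite(f"pics/{n}0.png",im[:,:,::-1])
    c=viewer.camera_info(n); print(n,np.round(c["camera_matrix"],1).tolist(),np.round(c["R"],3).tolist(),np.round(c["t"],1).tolist())
s=robot.observe(); print(s["t"],s["tcp_pos"],s["tcp_rot"],s["contact_force"])
E
```

```text
pics
scene [[387.4, 0.0, 279.2], [0.0, 387.4, 208.4], [0.0, 0.0, 1.0]] [[-0.311, 0.95, -0.017], [0.679, 0.21, -0.704], [-0.665, -0.231, -0.71]] [197.0, -287.1, 1424.8]
top [[435.0, 0.0, 274.6], [0.0, 435.0, 211.1], [0.0, 0.0, 1.0]] [[-0.0, -1.0, 0.008], [-0.984, -0.001, -0.181], [0.181, -0.008, -0.984]] [-28.5, 537.2, 1246.8]
wrist [[325.2, 0.0, 279.6], [0.0, 325.2, 208.3], [0.0, 0.0, 1.0]] [[0.236, -0.972, -0.001], [-0.934, -0.227, 0.275], [-0.268, -0.064, -0.961]] [-649.5, -32.5, 392.2]
0.15 [ 152.93158624 -631.30074934  213.84986966] [ 2.09557145  0.25168968 -2.0961273 ] [ 0.35375956 -1.35145839  0.70567396]
```

View pics/top0.png

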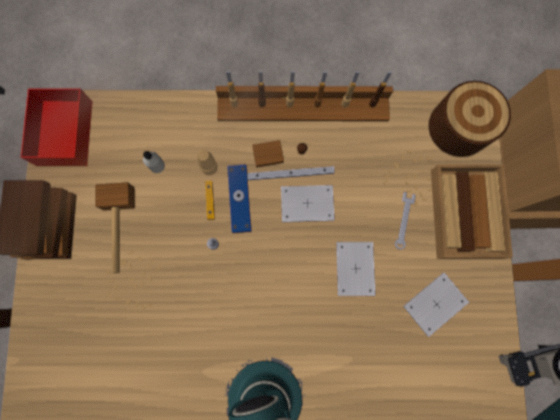

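View pics/scene0.png

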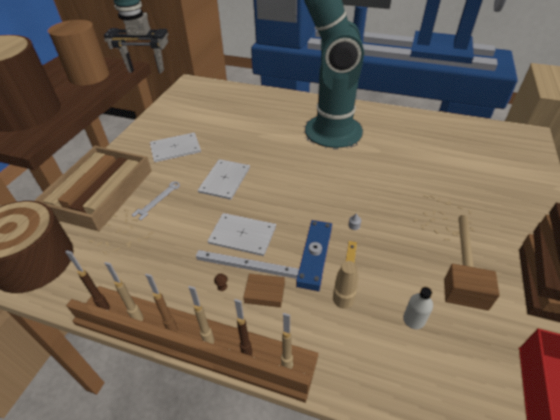

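```bash
python3 - <<'E'
from cell import robot, grip, kin, viewer
import numpy as np
for cam in ("top","scene"):
    c=viewer.camera_info(cam); K,R,t=[np.array(c[k]) for k in("camera_matrix","R","t")]
    for n in ("plate","jig","jig_fence","jig_stop","jig_bush"):
        for d in viewer.pinpoint(n,cam)[:5]:
            a=np.array(d["at"]); w=R.T@(a-t); p=K@a; print(cam,n,round(d["confidence"],2),np.round(w),np.round(p[:2]/p[2]))
print(robot.observe()["t"])
E
```

```text
top plate 0.88 [ 368. -270.   -1.] [354. 269.]
top plate 0.86 [ 571. -131.    1.] [307. 203.]
top jig 0.92 [587.  78.   1.] [240. 198.]
top jig 0.56 [586. 452.   1.] [119. 198.]
top jig_fence 0.91 [656. -77.  15.] [290. 176.]
top jig_fence 0.33 [447. 158.  -2.] [213. 243.]
top jig_bush 0.85 [585.  82.  46.] [238. 196.]
scene plate 0.94 [ 266. -509.   -1.] [175. 148.]
scene plate 0.78 [ 570. -132.   -2.] [241. 235.]
scene plate 0.57 [ 371. -267.   -2.] [225. 180.]
scene plate 0.51 [ 513. -428.    4.] [158. 198.]
scene jig 0.62 [587.  79.   2.] [313. 257.]
scene jig_fence 0.56 [659. -80.  20.] [246. 259.]
scene jig_stop 0.75 [579. 164.  21.] [347. 258.]
scene jig_stop 0.3 [ 740. -111.    1.] [223. 286.]
scene jig_bush 0.57 [591.  82.  50.] [315. 246.]
0.65
```

Plate candidates in the top view are at (307,203), (355,269) and (437,304). The scene networks also report a false one at (158,198), which is the wrench. The plate farthest to the robot's left (world +y) is the one at (307,203), next to the fence. In jig terms it sits at about (-35,-207), which fits the description. Next I'll check a crop and get a finer pose estimate.

```bash
cat > h.py <<'E'
from cell import robot, grip, kin, viewer
import numpy as np, cv2
from scipy.spatial.transform import Rotation as Ro
def rv(a):
    x=np.array([0,0,-1.]);y=np.array([np.cos(a),np.sin(a),0]);z=np.cross(x,y)
    return Ro.from_matrix(np.c_[x,y,z]).as_rotvec()
def cam(n):
    c=viewer.camera_info(n); return [np.array(c[k]) for k in("camera_matrix","R","t")]
def unproj(n,C,px,z):
    K,R,t=C; px=np.atleast_2d(px).astype(float)
    v=np.c_[(px[:,0]-K[0,2])/K[0,0],(px[:,1]-K[1,2])/K[1,1]]
    if n=="wrist":
        r=np.linalg.norm(v,axis=1)+1e-9
        d=np.c_[v*(np.sin(r)/r)[:,None],np.cos(r)]
    else: d=np.c_[v,np.ones(len(v))]
    d=d@R; o=-R.T@t
    return o+d*((z-o[2])/d[:,2])[:,None]
def proj(n,C,X):
    K,R,t=C; p=np.atleast_2d(X)@R.T+t
    if n=="wrist":
        r=np.linalg.norm(p[:,:2],axis=1)+1e-9; th=np.arctan2(r,p[:,2]); v=p[:,:2]*(th/r)[:,None]
    else: v=p[:,:2]/p[:,2:]
    return np.c_[v[:,0]*K[0,0]+K[0,2],v[:,1]*K[1,1]+K[1,2]]
def save(im,n): cv2.imwrite(f"pics/{n}.png",im[:,:,::-1])
E
python3 - <<'E'
from h import *
K,R,t=cam("wrist"); s=robot.observe(); T=Ro.from_rotvec(s["tcp_rot"]).as_matrix()
print("cam in tool",T.T@(-R.T@t-s["tcp_pos"]),"axis",T.T@R[2], "tooly",T[:,1])
a=np.radians(5.3)
for ang in (a+np.pi/2,a-np.pi/2,a,a+np.pi):
    for p in ((470,-110,250),(470,-110,5),(570,-230,150),(595,-5,5)):
        q=kin.ik(p,rv(ang)); print(round(ang,2),p,None if q is None else np.round(q,2))
im=cv2.imread("pics/top0.png")[130:260,190:350]; cv2.imwrite("pics/crop0.png",cv2.resize(im,None,fx=4.5,fy=4.5,interpolation=cv2.INTER_CUBIC))
print(robot.observe()["t"])
E
```

```text
cam in tool [-171.21493674    0.19719083  -76.7862043 ] axis [9.61477755e-01 1.56748416e-05 2.74882750e-01] tooly [ 2.35523326e-01 -9.71868695e-01  4.88073390e-05]
1.66 (470, -110, 250) [ 0.9   0.25 -0.84  1.92  0.21  1.06  1.63]
1.66 (470, -110, 5) [ 0.6   0.61 -0.54  2.1   0.57  0.57  1.32]
1.66 (570, -230, 150) [ 0.85  0.6  -0.72  1.71  0.46  1.    1.63]
1.66 (595, -5, 5) [ 0.48  0.81 -0.73  1.82  0.73  0.8   1.03]
-1.48 (470, -110, 250) [ 0.57  0.18 -0.46  1.94  0.09  1.04 -1.4 ]
-1.48 (470, -110, 5) [ 0.33  0.55 -0.2   2.12  0.22  0.5  -1.52]
-1.48 (570, -230, 150) [ 0.51  0.5  -0.24  1.74  0.14  0.93 -1.26]
-1.48 (595, -5, 5) [ 0.17  0.68 -0.29  1.84  0.3   0.66 -1.77]
0.09 (470, -110, 250) [ 0.73  0.21 -0.64  1.93  0.14  1.05  0.12]
0.09 (470, -110, 5) [ 0.56  0.6  -0.49  2.11  0.52  0.56 -0.21]
0.09 (570, -230, 150) [ 0.75  0.56 -0.57  1.72  0.35  0.97  0.14]
0.09 (595, -5, 5) [ 0.36  0.74 -0.55  1.83  0.56  0.73 -0.41]
3.23 (470, -110, 250) [-0.97  0.35  1.39  2.01 -0.39  1.09 -2.45]
3.23 (470, -110, 5) [ 0.09  0.53  0.09  2.14 -0.1   0.48 -2.8 ]
3.23 (570, -230, 150) [ 0.26  0.48  0.1   1.75 -0.06  0.91 -2.67]
3.23 (595, -5, 5) [-0.8   1.01  1.11  1.91 -1.11  1.01 -2.21]
0.65
```

View pics/crop0.png

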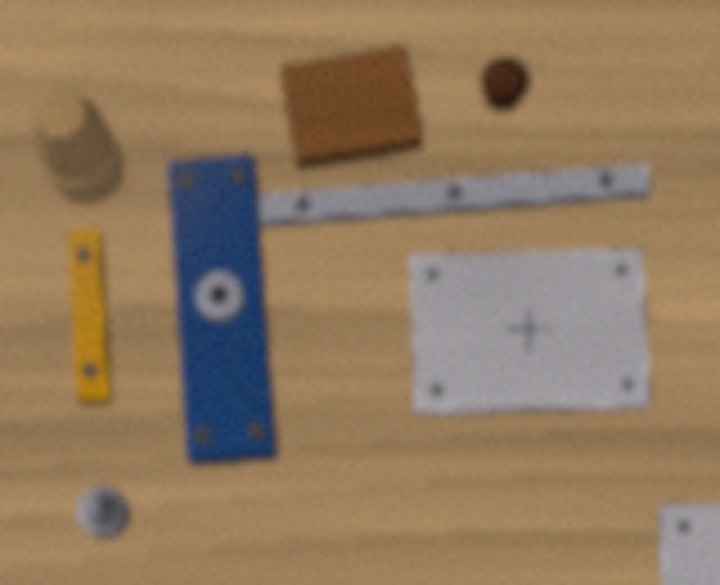

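The crop shows the blue bridge with its bush at (218,293), the yellow stop on the left, and the fence running right from the bridge. The plate, with its scribed cross at (529,328), is clear of everything, so the choice holds. Next I'll move to a wrist view on the -x side of the plate and measure.

```bash
python3 - <<'E'
from h import *
C=cam("top")
f=lambda p:np.array(p)/4.5+[190,130]-0.4
P=unproj("top",C,f([(410,255),(640,250),(648,403),(415,410)]),12); print(np.round(P,1)); print("centre",P.mean(0))
F=unproj("top",C,f([(262,222),(648,193)]),18);print(np.round(F,1), "fence yaw",np.degrees(np.arctan2(-(F[0]-F[1])[0],(F[0]-F[1])[1])))
B=unproj("top",C,f([(218,295)]),46);print("bush",B)
a=np.radians(5)+np.pi/2
robot.movep((440,-120,260),rv(a))
C=cam("wrist");im=viewer.read_camera("wrist");save(im,"w1")
for n in ("plate","jig_fence","jig_bush","jig"):
    for d in viewer.pinpoint(n,"wrist")[:3]:
        print(n,round(d["confidence"],2),np.round(C[1].T@(np.array(d["at"])-C[2]),1))
np.savez("w1.npz",K=C[0],R=C[1],t=C[2]); s=robot.observe(); print(s["t"],s["tcp_pos"],np.round(s["joints"],2))
E
```

```text
[[ 622.1  -47.6   12. ]
 [ 625.9 -206.2   12. ]
 [ 519.  -209.    12. ]
 [ 514.   -50.7   12. ]]
centre [ 570.24697921 -128.37038853   12.        ]
[[ 643.8   54.2   18. ]
 [ 664.8 -211.8   18. ]] fence yaw 4.530449598205926
bush [[586.18482404  81.44619659  46.        ]]
plate 0.95 [ 570.2 -128.2    1.7]
plate 0.75 [ 3.734e+02 -2.710e+02  3.000e-01]
plate 0.75 [ 2.672e+02 -5.061e+02  4.000e-01]
jig_fence 0.78 [654.1 -81.1  23.1]
jig 0.85 [585.5  83.6   2.9]
3.0083 [ 439.96924817 -120.37489187  259.92183726] [ 0.94  0.17 -0.81  1.96  0.14  1.06  1.73]
```

View pics/w1.png

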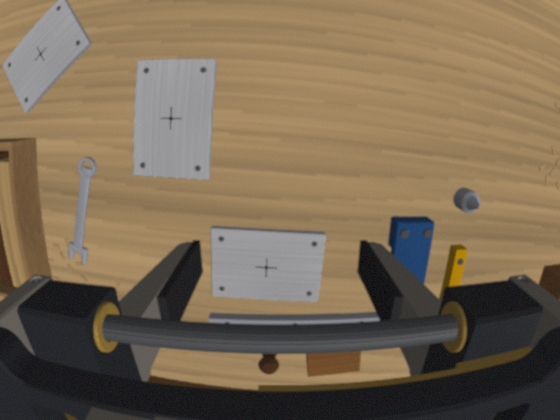

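In the wrist view, the plate's corners are at about (211,227), (325,233), (319,301) and (209,293). The fence lies below it at row 314, and the bridge is to the right at (410,245).

```bash
python3 - <<'E'
from h import *
d=np.load("w1.npz");C=[d["K"],d["R"],d["t"]]
im=cv2.imread("pics/w1.png");
P=unproj("wrist",C,[(211,227),(325,233),(319,301),(209,293)],12);print(np.round(P,1),P.mean(0))
print("cross",unproj("wrist",C,[(266,268)],12))
print("fence",unproj("wrist",C,[(212,314),(290,315),(378,314)],18))
cr=im[190:350,180:480];cv2.imwrite("pics/w1c.png",cv2.resize(cr,None,fx=2.6,fy=2.6,interpolation=cv2.INTER_CUBIC))
E
```

```text
[[ 516.6 -210.    12. ]
 [ 511.6  -52.    12. ]
 [ 621.9  -45.6   12. ]
 [ 623.5 -212.5   12. ]] [ 568.39068205 -130.02506754   12.        ]
cross [[ 571.94377168 -129.35266371   12.        ]]
fence [[ 657.84405502 -207.11509837   18.        ]
 [ 646.67421906  -87.50184656   18.        ]
 [ 639.01992186   51.3702394    18.        ]]
```

View pics/w1c.png

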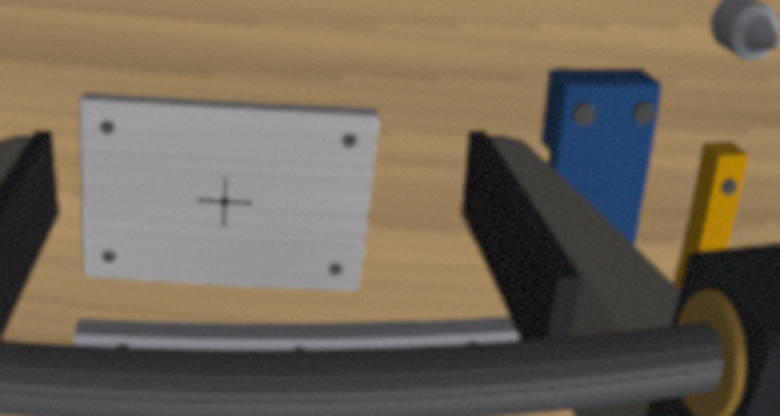

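```bash
cat >> h.py <<'E'
YAW=np.radians(4.6); O=np.array([586.,82.])
def J(x,y,z): c,s=np.cos(YAW),np.sin(YAW); return np.array([O[0]+c*x-s*y,O[1]+s*x+c*y,z])
def toJ(p): c,s=np.cos(YAW),np.sin(YAW); d=np.array(p)[:2]-O; return np.array([c*d[0]+s*d[1],-s*d[0]+c*d[1]])
def fJ(f): c,s=np.cos(YAW),np.sin(YAW); return np.array([c*f[0]+s*f[1],-s*f[0]+c*f[1],f[2]])
E
python3 - <<'E'
from h import *
a=YAW+np.pi/2
grip(0.8)
robot.movep(J(-112,-209,60),rv(a))
robot.servo_line(J(-112,-209,6),feed=80)
robot.hold(0.2); s=robot.observe(); f0=fJ(s["contact_force"]); print(s["t"],s["tcp_pos"],toJ(s["tcp_pos"]),f0)
x=-112
robot.servo_line(J(-102,-209,6),feed=50); x=-102
while x<-58:
    x+=3; robot.servo_line(J(x,-209,6),feed=30)
    s=robot.observe(); f=fJ(s["contact_force"])-f0; print(x,np.round(toJ(s["tcp_pos"]),1),np.round(f,1),round(s["t"],2))
    if f[0]<-9: break
save(viewer.read_camera("wrist"),"w2"); save(viewer.read_camera("top"),"t2")
E
```

```text
5.3333 [ 491.4432375  -135.45000286    6.41209445] [-111.69144    -209.16621933] [ 0.16021699 -0.59831061  0.78613174]
-99 [ -99.1 -209. ] [-0.4  0.8 -0.8] 5.93
-96 [ -97.1 -209.4] [-4.9 -0.5  2. ] 6.18
-93 [ -93.  -209.4] [-3.3 -0.8 -1.1] 6.43
-90 [ -89.6 -209. ] [-2.4 -0.8 -1.1] 6.68
-87 [ -86.9 -208.7] [-2.2  0.5 -0.7] 6.93
-84 [ -83.8 -208.6] [-3.2  1.2 -0.8] 7.18
-81 [ -80.7 -208.7] [-2.5  0.3 -1.1] 7.43
-78 [ -77.7 -208.8] [-2.5  1.4 -0.7] 7.68
-75 [ -74.7 -208.9] [-2.6  0.7 -1.1] 7.93
-72 [ -71.7 -209. ] [-2.5  1.  -0.8] 8.18
-69 [ -68.7 -209.1] [-3.5  0.6 -1. ] 8.43
-66 [ -65.7 -209.1] [-3.2  0.2 -1.3] 8.68
-63 [ -63.5 -209.1] [-4.8  0.2  1.6] 8.93
-60 [ -63.3 -209.2] [-11.1   0.9   8.7] 9.18
```

View pics/w2.png

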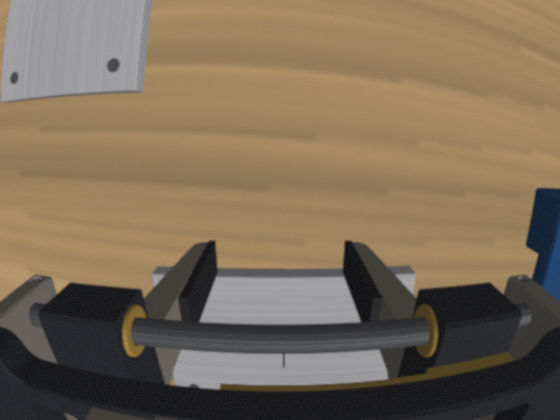

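The plate is squared against the fence: force rose at TCP x' = -63.4, where I expected about -65. Next I'll go behind the trailing end and push it along.

```bash
python3 - <<'E'
from h import *
robot.servo_line(J(-85,-209,6),feed=100)
robot.servo_line(J(-85,-209,70),feed=150)
grip(0.4)
C=cam("top");im=viewer.read_camera("top");save(im,"t3")
for d in viewer.pinpoint("plate","top")[:3]: print(d["confidence"],toJ(C[1].T@(np.array(d["at"])-C[2])))
robot.movep(J(1,-318,70),rv(YAW))
C=cam("wrist");im=viewer.read_camera("wrist");save(im,"w3");np.savez("w3.npz",K=C[0],R=C[1],t=C[2])
for d in viewer.pinpoint("plate","wrist")[:3]: print(d["confidence"],toJ(C[1].T@(np.array(d["at"])-C[2])))
s=robot.observe();print(s["t"],toJ(s["tcp_pos"]),s["tcp_pos"])
im=cv2.imread("pics/t3.png")[130:260,190:350]; cv2.imwrite("pics/crop3.png",cv2.resize(im,None,fx=4.5,fy=4.5,interpolation=cv2.INTER_CUBIC))
E
```

```text
0.7 [   0.91441596 -206.67099414]
0.62 [-366.42974193 -563.61300609]
0.53 [-246.78238477 -334.72064918]
0.77 [   1.71757841 -206.53955866]
0.67 [-238.80137216 -333.37795792]
12.2333 [   0.64053178 -317.36060402] [ 612.09044762 -234.28697698   69.86669325]
```

View pics/crop3.png

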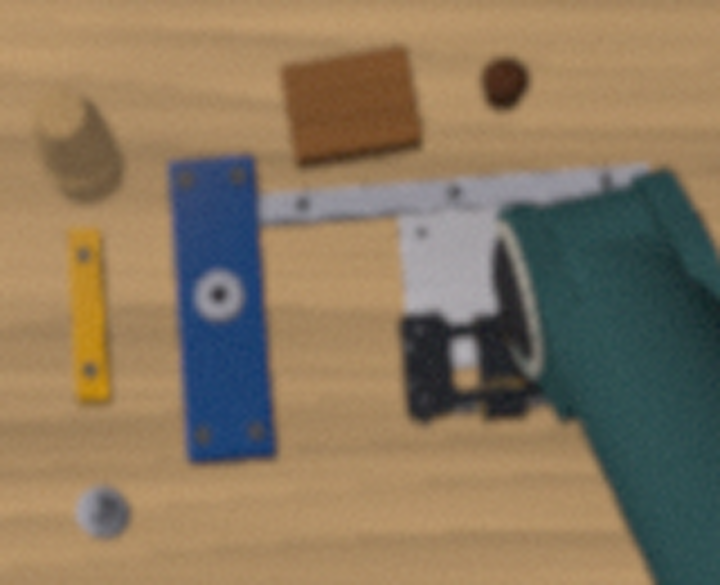

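View pics/w3.png

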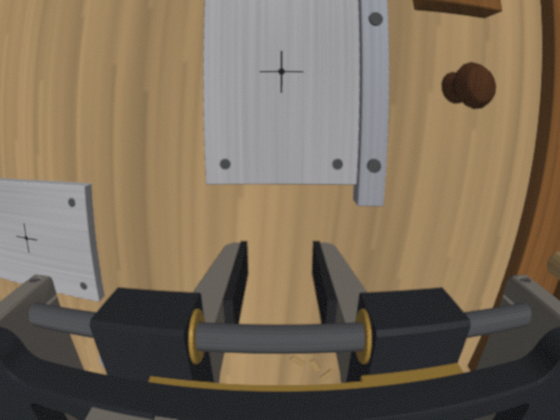

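The wrist view shows the plate's right side flush along the fence at column 358. The fingers are centred behind its trailing end at row 184 and the way down is clear. Now I'll descend and push in stages.

```bash
python3 - <<'E'
from h import *
robot.servo_line(J(1,-318,6),feed=100)
robot.hold(0.2); s=robot.observe(); f0=fJ(s["contact_force"]); print(round(s["t"],2),toJ(s["tcp_pos"]),s["tcp_pos"][2],f0)
robot.servo_line(J(1,-303,6),feed=60)
y=-303
while y<-200:
    y+=6; robot.servo_line(J(1+(y+303)*0.005,y,6),feed=45)
    s=robot.observe(); f=fJ(s["contact_force"])-f0; print(y,np.round(toJ(s["tcp_pos"]),1),np.round(f,1),round(s["t"],2))
    if abs(f[:2]).max()>12: print("STOP");break
C=cam("wrist");im=viewer.read_camera("wrist");save(im,"w4");np.savez("w4.npz",K=C[0],R=C[1],t=C[2])
E
```

```text
13.22 [   1.55579975 -318.25862522] 6.829367236303583 [ 0.97236297 -0.52170497  0.38143492]
-297 [   1.  -296.7] [-1.1  0.9  0.1] 13.91
-291 [   1. -291.] [-1.1 -0.6 -0.2] 14.19
-285 [   1.  -284.4] [-0.6 -1.  -0.3] 14.47
-279 [   1.  -278.1] [-2.2 -0.6  0.4] 14.76
-273 [   1.  -272.2] [-2.3 -0.6  0.1] 15.04
-267 [   1.1 -266.3] [-2.2  0.2  0.1] 15.32
-261 [   1.1 -260.4] [-1.7 -1.3 -0.2] 15.61
-255 [   1.2 -254.4] [-3.  -1.2  0.3] 15.89
-249 [   1.2 -248.4] [-2.1 -1.  -0.6] 16.18
-243 [   1.3 -242.4] [-2.3 -1.1 -0.7] 16.46
-237 [   1.4 -236.3] [-2.8 -2.  -0.1] 16.74
-231 [   1.5 -230.3] [-2.  -0.9 -0.2] 17.02
-225 [   1.4 -224.2] [-1.8 -0.  -0.4] 17.31
-219 [   1.5 -218.1] [-1.6 -0.   0. ] 17.59
-213 [   1.5 -212.1] [-1.6 -0.5 -0.7] 17.88
-207 [   1.6 -206.1] [-2.  -0.6  0.8] 18.16
-201 [   1.5 -200.2] [-2.  -1.  -1.2] 18.44
-195 [   1.5 -194.3] [-2.  -0.4  0. ] 18.73
```

View pics/w4.png

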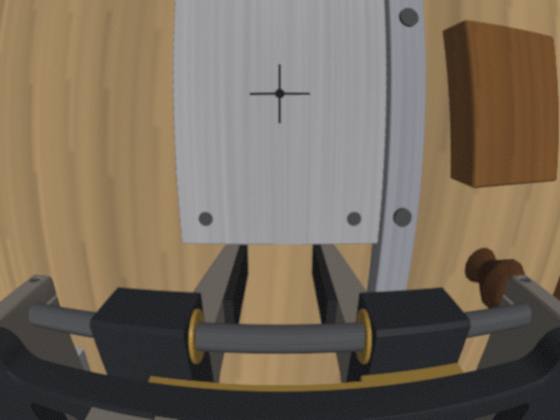

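```bash
python3 - <<'E'
import cv2
im=cv2.imread("pics/w4.png")[0:300,320:450]; cv2.imwrite("pics/w4c.png",cv2.resize(im,None,fx=2,fy=2,interpolation=cv2.INTER_CUBIC))
E
```

```text
(no output)
```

View pics/w4c.png

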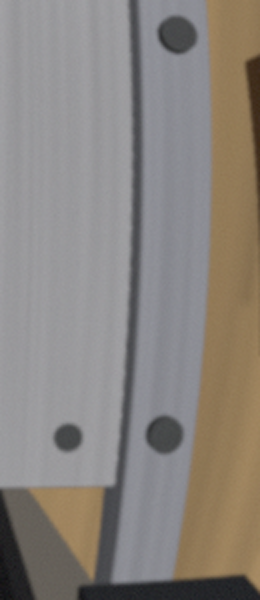

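The plate is still parallel to the fence (only the fence face shows as a thin dark band) and square to the fingers. I'll continue to the stop.

```bash
python3 - <<'E'
from h import *
s=robot.observe(); f0=fJ(s["contact_force"])
y=-195
while y<-78:
    st=6 if y<-105 else 2
    y+=st; robot.servo_line(J(1.5+(y+195)*0.008,y,6),feed=45 if st==6 else 20)
    s=robot.observe(); f=fJ(s["contact_force"])-f0; print(y,np.round(toJ(s["tcp_pos"]),1),np.round(f,1),round(s["t"],2))
    if abs(f[:2]).max()>12: print("STOP");break
robot.hold(0.3); s=robot.observe(); print(toJ(s["tcp_pos"]),fJ(s["contact_force"])-f0)
C=cam("wrist");im=viewer.read_camera("wrist");save(im,"w5");np.savez("w5.npz",K=C[0],R=C[1],t=C[2])
E
```

```text
-189 [   1.5 -188.4] [-0.7 -0.6 -1.8] 19.06
-183 [   1.5 -182.5] [-1.4  0.1 -0.5] 19.34
-177 [   1.5 -176.6] [-1.4 -0.2 -0. ] 19.62
-171 [   1.6 -170.7] [-0.7 -0.9  0.1] 19.91
-165 [   1.6 -164.9] [-2.  -1.7  0.7] 20.19
-159 [   1.6 -159. ] [-2.2 -1.9 -0.6] 20.48
-153 [   1.6 -153.2] [-2.  -2.8  1.4] 20.76
-147 [   1.6 -147.3] [-3.1 -2.4  0.4] 21.04
-141 [   1.6 -141.3] [-3.4 -2.9  2.2] 21.32
-135 [   1.6 -135.4] [-2.6 -2.7  1.4] 21.61
-129 [   1.6 -129.4] [-3.2 -2.8  0.8] 21.89
-123 [   1.6 -123.5] [-3.  -3.3  1.7] 22.18
-117 [   1.5 -117.5] [-2.4 -3.8  1.3] 22.46
-111 [   1.6 -111.6] [-3.3 -3.7  1. ] 22.74
-105 [   1.6 -105.6] [-2.5 -3.6  1.9] 23.02
-103 [   1.5 -104.3] [-3.2 -3.9  1.8] 23.27
-101 [   1.5 -102.5] [-3.2 -4.5  0.8] 23.52
-99 [   1.5 -100.5] [-4.  -4.5  2.7] 23.77
-97 [  1.5 -98.6] [-3.4 -5.3  2. ] 24.02
-95 [  1.5 -96.6] [-3.3 -5.8  2.6] 24.27
-93 [  1.5 -94.7] [-3.5 -5.9  2.8] 24.52
-91 [  1.5 -92.7] [-3.8 -5.6  2.1] 24.77
-89 [  1.5 -91.2] [-3.4 -6.4  1.9] 25.02
-87 [  1.5 -91.1] [ -4.6 -10.2   2.5] 25.27
-85 [  1.5 -91. ] [ -3.6 -11.4   2.7] 25.52
-83 [  1.5 -90.9] [ -3.1 -15.9   2.7] 25.77
STOP
[  1.46690536 -90.8953344 ] [ -2.75039282 -15.8937461    2.51217818]
```

View pics/w5.png

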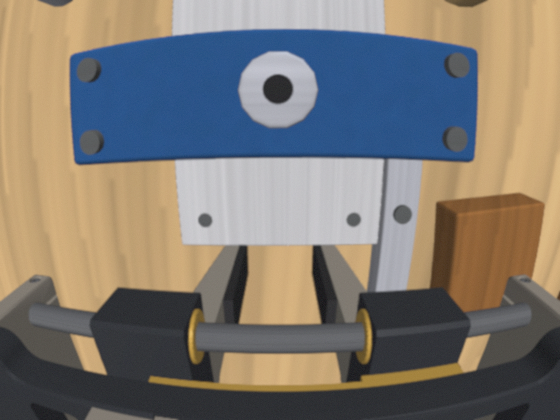

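Force rose sharply at TCP y' = -91, where home is expected at about -90, so the leading end is on the stop. I'll back off, lift and check the fit.

```bash
python3 - <<'E'
from h import *
robot.servo_line(J(0,-115,6),feed=100)
robot.servo_line(J(0,-115,130),feed=180)
robot.servo_line(J(0,-60,190),feed=180)
C=cam("wrist");im=viewer.read_camera("wrist");save(im,"w6");np.savez("w6.npz",K=C[0],R=C[1],t=C[2])
for n in ("plate","jig","jig_stop","jig_fence"):
  for d in viewer.pinpoint(n,"wrist")[:1]: print(n,d["confidence"],toJ(C[1].T@(np.array(d["at"])-C[2])))
print(robot.observe()["t"])
E
```

```text
jig 0.75 [-2.07378229  0.81805087]
jig_stop 0.62 [-0.65586958 77.57315321]
jig_fence 0.21 [-137.87633614   85.59273407]
28.2917
```

View pics/w6.png

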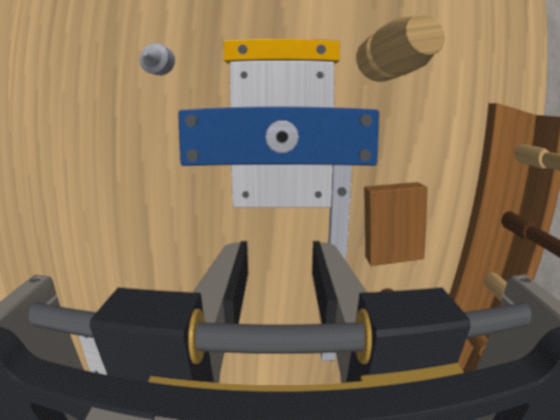

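```bash
python3 - <<'E'
import cv2
im=cv2.imread("pics/w6.png")[35:230,215:365]; cv2.imwrite("pics/w6c.png",cv2.resize(im,None,fx=3,fy=3,interpolation=cv2.INTER_CUBIC))
E
```

```text
(no output)
```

View pics/w6c.png

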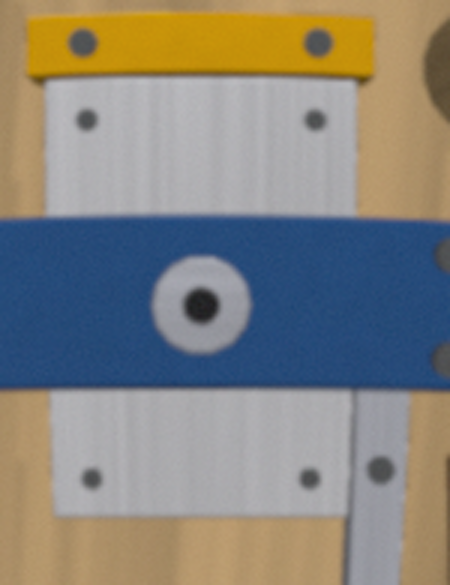

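The crop shows the leading end on the yellow stop with no gap, and the side along the fence with only its dark face line visible. I can't tell a gap of about 1 mm by eye, so I'll give a gentle side nudge on the protruding part with shut fingers and see whether the contact is stiff.

```bash
python3 - <<'E'
from h import *
grip(0.0)
robot.servo_line(J(-95,-60,80),feed=200)
robot.servo_line(J(-95,-60,6),feed=120)
robot.hold(0.15); s=robot.observe(); f0=fJ(s["contact_force"]); print(round(s["t"],2),toJ(s["tcp_pos"]),f0,s["grip_width"])
x=-95; n=0
while x<-52:
    x+=2; robot.servo_line(J(x,-60,6),feed=20)
    s=robot.observe(); f=fJ(s["contact_force"])-f0; print(x,np.round(toJ(s["tcp_pos"]),1),np.round(f,1),round(s["t"],2))
    if f[0]<-9 or s["t"]>39: break
E
```

```text
30.74 [-94.24516969 -60.04571692] [-0.70108482  0.1083755  -0.8338118 ] 0.00469518599164823
-93 [-92.6 -60.1] [-0.5 -0.5  0.5] 30.99
-91 [-90.8 -60. ] [-0.  -0.2  0.7] 31.24
-89 [-88.9 -60. ] [0.1 0.1 1.6] 31.49
-87 [-86.9 -60. ] [ 1.1 -0.3  0.9] 31.74
-85 [-84.8 -60. ] [ 0.4 -0.1  1. ] 31.99
-83 [-82.9 -60. ] [ 0.3 -0.4  0.7] 32.24
-81 [-80.9 -60. ] [ 1.1 -0.4  1.2] 32.49
-79 [-78.9 -60. ] [0.2 0.6 0.5] 32.74
-77 [-76.9 -60. ] [ 1.5 -0.4  0.1] 32.99
-75 [-74.8 -60. ] [ 1.  -0.3  0. ] 33.24
-73 [-72.9 -60. ] [0.6 0.3 0.5] 33.49
-71 [-70.8 -60. ] [ 0.7 -0.2  1.3] 33.74
-69 [-68.9 -60. ] [ 0.5 -1.2  1.3] 33.99
-67 [-66.9 -60. ] [ 0.8 -0.3  0.3] 34.24
-65 [-66.6 -60. ] [-5.2 -0.1  4.7] 34.49
-63 [-66.6 -60. ] [-8.8 -0.   9.3] 34.74
-61 [-66.5 -60.1] [-12.2   0.6  14.3] 34.99
```

The contact was stiff straight away: the TCP moved only about 0.1 mm from 5 N to 12 N, so the side is against the fence. Now I'll retreat and take a last look.

```bash
python3 - <<'E'
from h import *
robot.servo_line(J(-95,-60,6),feed=120)
robot.servo_line(J(-95,-60,120),feed=200)
robot.servo_line(J(-20,-100,200),feed=250)
save(viewer.read_camera("wrist"),"w7"); save(viewer.read_camera("top"),"t7")
s=robot.observe();print(s["t"],s["tcp_pos"],s["contact_force"])
im=cv2.imread("pics/w7.png");cv2.imwrite("pics/w7c.png",cv2.resize(im[0:230,150:430],None,fx=2.5,fy=2.5,interpolation=cv2.INTER_CUBIC))
E
```

```text
36.8583 [571.76910252 -18.49104048 197.7832558 ] [ 0.5399982  -0.55280555  0.37736797]
```

View pics/w7c.png

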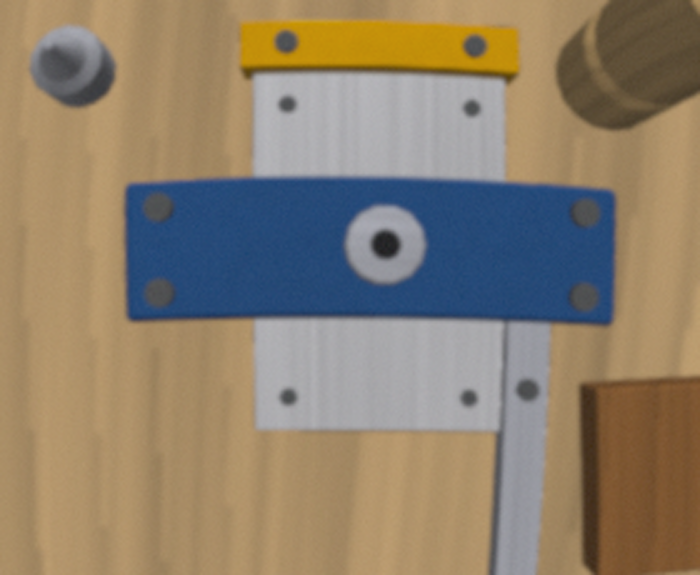

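View pics/t7.png

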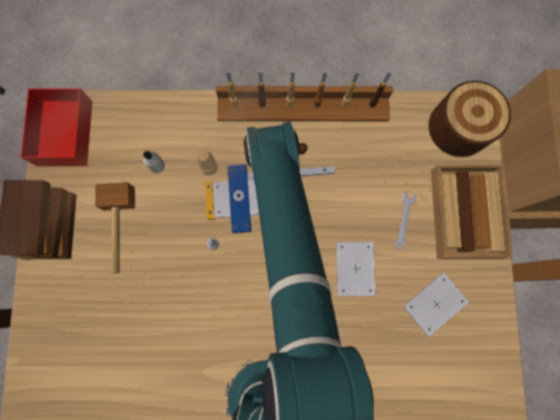

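The plate is under the bridge, with its leading end on the stop and its side on the fence. The bystanders in view haven't moved, and the robot is clear at z = 198 mm.

```bash
python3 -c "
from cell import robot
print(robot.job_done()); print(robot.observe()['t'])"
```

```text
the job is handed in; nothing more can be done
None
the job is handed in; nothing more can be done
```

The plate is home under the bridge, and I handed the job in at about 37 s of the 51 s allowed. I squared it against the fence with the open fingertips, then pushed its trailing end in under the bridge with two fingertips until it met the yellow stop. It was never gripped or lifted.

**Last checks**
- **Stop:** the push stalled with force rising to about 16 N at jig y = -91 mm. I expected -90 mm, which is within my measuring error.
- **Fence:** a gentle side nudge at the end met firm resistance straight away, about 0.1 mm of give up to 12 N.
- **Final pictures:** no gap shows at the stop or the fence. The bystanders in view stand where they were, and the robot is clear at z = 198 mm with almost no force on the tool. In the last top view the arm hid the offcut, but the wrist view shows it standing clear of the fence. The arm also partly covered the knob, and I did not measure either one's position again.

**Disagreements**
- The plate met the fence about 1.5 mm from where my jig estimate put it, within the camera calibration.
- After the push, the network missed the plate and reported the fence with low confidence at a wrong spot. The final position therefore rests on the contact forces and the pictures, not on a network reading.

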